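Show a visitor the tablet and hold the intercom's talk bar half-way

TASK

A visitor is waiting across the clinic desk: take the tablet out of the file rack and lean it on the small easel stand, its foot behind the stand's lip, its back against the rest and its screen facing the visitor, roughly centred, and let go of it. Then, to speak to them, press the intercom's white talk bar about half-way down (8 mm of its 16 mm) and keep it there: finish while still holding it half-way, and never push it right to the bottom, which pages the whole building. Leave the diary, sanitizer bottle, pen cup and stapler where they are.

Things in the scene. Friction and masses are not known exactly. Their poses are not given: they have to be found in the camera images.
- tablet_center (a point): Centre of the tablet: a grey slab 10 mm thick (its x), 170 mm wide (y), 130 mm tall (z), about 0.33 kg. Its x axis points out of the lit screen, z to its top edge. At the start it stands upright on its long edge in one of the rack's two slots, screen turned away from the robot (roughly +x), the upper 80 mm free above the rack.
- tablet: The same tablet; origin at the centre of its lower long edge face, same axes.
- rack: Fixed dark steel file rack, 115 x 150 mm, origin at the centre of its underside. Two parallel slots run along its y at x = -32 and +32 mm, each 20 mm wide, floor 8 mm up, walls to 58 mm up. One slot holds the tablet, the other the diary (which is which varies). It may stand on the robot's left or right.
- stand: Fixed aluminium easel, 120 mm wide, +x towards the visitor, origin under the base (x -90 to +35 mm). Rest and seat meet at right angles at x 0, z 20 mm, both tilted 0.35 rad: the rest's top leans to -x, the seat rises to +x. Along the slope: rest 80 mm long, seat 20 mm deep, then a lip 12 mm high. A seated tablet's centre: x -18, z 83 mm.
- talk_top (a point): Centre of the top face of the intercom's white talk bar, 44 x 72 mm (x, y), level; 76 mm above the desk when up. z points up. The bar moves straight down with the press. The intercom stands on whichever side the rack does not.
- talk (a joint): Downward travel of the talk bar in m: 0 up, 0.016 at the bottom. Its spring needs about 2.5 N to start, 6.5 N at half-way (8 mm), 10.5 N at the bottom (500 N/m), and pushes it back up when let go.
- console: Fixed black intercom, 150 x 130 x 45 mm, origin at the centre of its underside; the talk bar is centred at x = -35 mm on it, in a frame that rises to 53 mm. A thin gooseneck microphone stands at its far left corner (x = 42 to 55, y = 48 mm), 117 mm high.
- diary_center (a point): Bystander: centre of a blue hardback diary, 14 x 130 x 85 mm, standing in the other rack slot. Leave it there.
- sanitizer: Bystander: white pump bottle, 68 mm diameter, 168 mm high, origin at its underside. Stands beyond the work.
- pen_cup: Bystander: black pen cup with pens, 76 mm diameter, 90 mm high (pens to 132 mm), origin at its underside. Stands beyond the work.
- stapler: Bystander: black desk stapler, 38 x 130 x 43 mm, origin at its underside. Lies beyond the stand.
Things that resemble listed ones, but are neither listed nor needed, are in the scene too. There is more than one size of the stand; the one meant has the size given above.

How it is judged:
By the outcome, as a careful person would: the job done as asked, in the order asked, and still so for the second after the job is handed in, while the arm keeps its last pose, push and grip.
It also fails if it takes over 51 s, if anything falls off the work surface, if the arm or the gripper's body presses on something with over 40 N, if the wrist force passes 120 N, or if a joint passes its speed limit or range.

ROBOT

A 6-joint arm with a two-finger parallel gripper is mounted at the origin on the work surface. World frame = base frame: x ahead of the robot, y to its left, z up, the work surface at z = 0. Lengths are in mm, angles in rad, forces in N, time in s.
With the tool pointing down it reaches from about 275 to 1000 mm from the base axis. Payload 8.4 kg.
Tool frame: the origin (TCP) lies midway between the tips of the shut fingers; the grasp point (between the pads) lies behind it (r.pinch_z is the z of the grasp point in the tool frame, in mm); z points along the fingers, y is the direction in which the jaws open and shut (so a half turn about z gives the same grasp; the last joint's range is limited). The gripper opens to 85 mm and grips with 20 to 120 N. Pads are 22 mm wide; open, the fingers measure 114 mm over their backs; the gripper's body (76 mm by 85 mm) begins 54 mm behind the grasp point. The pads swing forward as they close: fully open they stand 13 mm farther back than shut.
Start: joints at [-1.17, 0.353, 1.633, -0, 1.155, -0.002], TCP at [244.996, -574.982, 231.281] pointing down, gripper open.
Joint ranges: [-2.63, 2.63], [-0.92, 2.1], [0.06, 2.66], [-1.3, 4.44], [0, 2.69], [-3.02, 3.02]. Speed limits (rad/s): [2.22, 2.22, 2.79, 3.14, 3.14, 3.14].

INTERFACE

Orientations are given as [roll, pitch, yaw] about the fixed x, y, z axes, in that order (R = Rz(yaw) Ry(pitch) Rx(roll)).
In Python, from rig import r, optics, ticket gives the robot as it stands.
- The arm moves only by the shell command python3 -m jog 'ROWS' [FORCE]. ROWS is text: rows parted by semicolons, each of 7 numbers parted by spaces: the closure in counts, from 0 (fully open) to 255 (shut), then the shift along the tool's x, y, z in mm, then the turn, a rotation vector about the tool's x, y, z in degrees. A call has 1 to 5 rows; each row shifts and turns the pose as measured when the row begins, along the tool's axes as they then stand; what a row does not reach is not made up. A row lasts 1/12 s, in which the tool goes at most 41.7 mm and 7.16 degrees, less where a joint would pass 70% of its speed; a pose out of reach is approached as far as the arm can. A call with a gripper value outside its range is refused whole. The fingers move at their own pace and stop on an object; FORCE is the grip in N (left out, the last holds). Time passes only in rows, so rows that do not move let the fingers close. It gives the time, the measured TCP pose, the force and the opening at its end, in the units of the state.
- r.sense(): the state, without advancing time (a new reading comes with each control period).
- optics.grab_frame(name): name is "side" or "top"; returns the picture (384x512x3 uint8, red, green, blue); there is no depth.
- optics.camera_info(name): a dict with "fx", "fy", "cx", "cy" (pixels), "dist" ([k1, k2, p1, p2, k3] as OpenCV has them; the pictures are not rectified), "world_from_camera" (4x4, takes a point from camera to world coordinates). Camera axes: x right, y down, z forward; pixel columns grow to the right and rows downward; lengths in mm; the calibration is good to about 2 mm. A picture is of the moment at which its call begins. camera_info takes no time and is no camera call.
- ticket.sign_off(): hands the job in, once; it reports no verdict.
The state is a dict: "clock": time; "qpos": joint angles; "qvel": joint speeds; "joint_efforts": joint torques, N m; "eef_pos": TCP position; "tcp_rot": TCP orientation; "contact_force": force on the tool from outside, world axes, zero at the start; "wrist_torque": the same for the moment, N m; "opening": opening from 0.0 (shut) to 1.0 (fully open).
Only numpy, scipy, OpenCV 4.12 (cv2) and the standard library are available. Lean on these libraries where they do the work, as an engineer would, in place of code of your own. Each camera call takes 0.05 s, during which the arm holds its last target.

## Working session

There is one attempt and no reset: what is moved stays moved. The work goes in short steps, Python scripts to look and compute and a shell command to move; the robot and the scene stay as the last step left them, time stands still between calls to the robot, and variables do not carry over. Pictures are saved under pics/ and viewed, and the job is handed in when it is done.

```bash
ls; mkdir -p pics; python3 - <<'E'
from rig import r, optics, ticket
import cv2
print(r.sense(), r.pinch_z)
for n in ("side","top"):
    im=optics.grab_frame(n); cv2.imwrite(f"pics/{n}0.png",im[:,:,::-1]); 
    i=optics.camera_info(n); print(i)
E
```

```text
pics
{'clock': 0.0, 'qpos': array([-1.17038675e+00,  3.53641205e-01,  1.63414165e+00,  3.41978939e-05,
        1.15523864e+00, -2.39134013e-03]), 'qvel': array([ 6.78326627e-05,  7.16622514e-05, -1.45390629e-03,  2.19346452e-04,
       -4.82079126e-05,  1.11235540e-03]), 'joint_efforts': array([ 1.06516669e-03, -6.05235171e+01, -3.42059362e+01,  2.09445029e-04,
        9.19329061e-03, -2.36413854e-05]), 'eef_pos': array([ 244.82039683, -574.5184189 ,  230.56282342]), 'tcp_rot': array([-3.14016390e+00, -3.46843314e-05,  4.02787069e-01]), 'contact_force': array([-0.32689639,  0.27726048,  0.25146105]), 'wrist_torque': array([ 0.01202448, -0.04073815, -0.04595174]), 'opening': 1.0000057258931176} -18.700000000000003
{'fx': 351.8762359004864, 'fy': 351.8762359004864, 'cx': 255.39852496752613, 'cy': 192.47286712883744, 'dist': array([-0.02294504,  0.        ,  0.        ,  0.        ,  0.        ]), 'world_from_camera': array([[-9.84685320e-01, -1.13455518e-01,  1.32373207e-01,
         4.47606400e+02],
       [-1.73710301e-01,  7.03013734e-01, -6.89634992e-01,
         6.86985222e+02],
       [-1.48172877e-02, -7.02068042e-01, -7.11955695e-01,
         7.85981964e+02],
       [ 0.00000000e+00,  0.00000000e+00,  0.00000000e+00,
         1.00000000e+00]])}
{'fx': 451.4325909516981, 'fy': 451.4325909516981, 'cx': 250.47616868530264, 'cy': 200.19522511081144, 'dist': array([-0.16455332,  0.        ,  0.        ,  0.        ,  0.        ]), 'world_from_camera': array([[ 2.67466884e-02, -9.76663292e-01,  2.13104268e-01,
         3.29357534e+02],
       [-9.99641949e-01, -2.62953945e-02,  4.95234165e-03,
         9.15561791e+00],
       [ 7.66890500e-04, -2.13160425e-01, -9.77016911e-01,
         1.10720585e+03],
       [ 0.00000000e+00,  0.00000000e+00,  0.00000000e+00,
         1.00000000e+00]])}
```

View pics/side0.png

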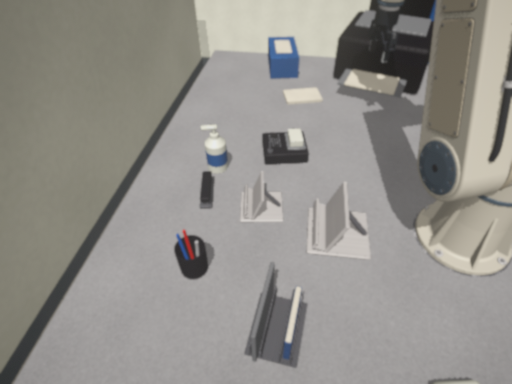

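View pics/top0.png

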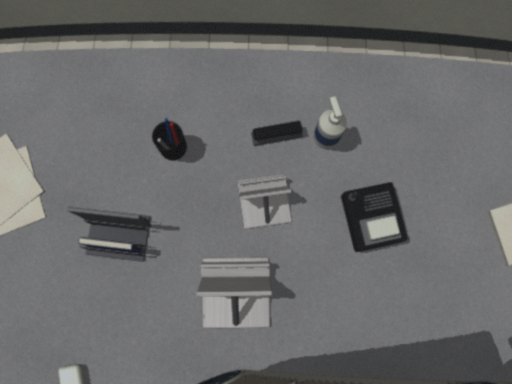

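Side view: rack with tablet at about (265,310) and diary (292,325), stands at (262,200) and (338,225), intercom (286,147), sanitizer (215,150), stapler (206,188), cup (191,256). In the top view, the tablet is probably the dark edge at (108,216) and the diary (105,244). I'll crop in and measure next.

```bash
cat > h.py <<'E'
import numpy as np, cv2
from rig import r, optics, ticket
def cam(n):
    i=optics.camera_info(n); K=np.array([[i['fx'],0,i['cx']],[0,i['fy'],i['cy']],[0,0,1]]); return K,np.array(i['dist']),np.array(i['world_from_camera'])
def ray(n,p):
    K,d,T=cam(n); u=cv2.undistortPoints(np.array([[p]],float),K,d)[0,0]
    v=T[:3,:3]@np.array([u[0],u[1],1]); return T[:3,3],v/np.linalg.norm(v)
def onz(n,p,z):
    o,v=ray(n,p); return np.round(o+v*(z-o[2])/v[2],1)
def tri(ps,pt):
    o1,v1=ray('side',ps);o2,v2=ray('top',pt)
    s=np.linalg.lstsq(np.c_[v1,-v2],o2-o1,rcond=None)[0]
    a=o1+v1*s[0];b=o2+v2*s[1]; return np.round((a+b)/2,1),round(float(np.linalg.norm(a-b)),1)
def proj(n,P):
    K,d,T=cam(n); Ti=np.linalg.inv(T); q=cv2.projectPoints(np.atleast_2d(np.array(P,float)),cv2.Rodrigues(Ti[:3,:3])[0],Ti[:3,3],K,d)[0][:,0]; return np.round(q,1)
def crop(im,x0,y0,w,h,s,name):
    c=cv2.resize(im[y0:y0+h,x0:x0+w],None,fx=s,fy=s,interpolation=cv2.INTER_CUBIC)
    c=cv2.convertScaleAbs(c,alpha=1.6,beta=10)
    for k in range(0,w,10): cv2.putText(c,str(x0+k) if k%20==0 else '|',(k*s,8),0,.3,(0,255,255),1)
    for k in range(0,h,10): cv2.putText(c,str(y0+k),(0,k*s+4),0,.3,(0,255,255),1)
    cv2.imwrite('pics/'+name,c)
E
python3 - <<'E'
from h import *
t=cv2.imread('pics/top0.png');s=cv2.imread('pics/side0.png')
crop(t,60,190,110,80,7,'t_rack.png')
crop(t,190,165,110,80,7,'t_small.png')
crop(t,190,250,110,80,7,'t_big.png')
crop(t,330,170,90,85,7,'t_con.png')
crop(s,235,255,90,115,5,'s_rack.png')
crop(s,230,165,150,95,5,'s_stands.png')
E
```

```text
(no output)
```

View pics/t_rack.png

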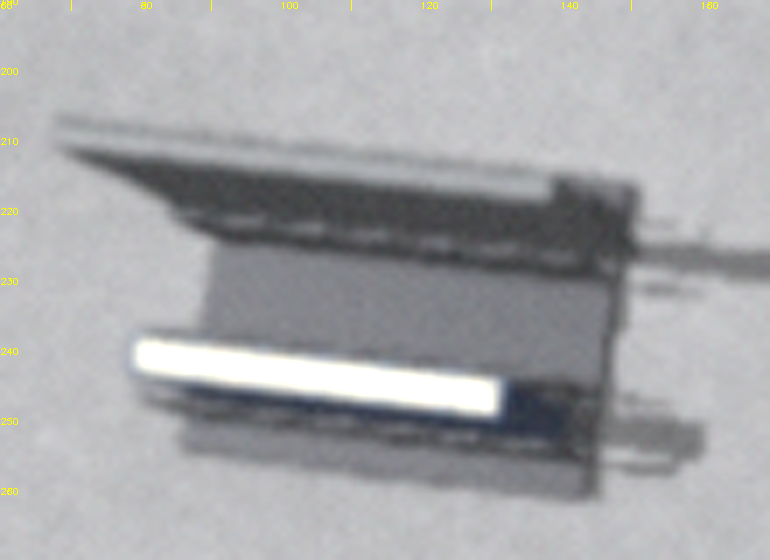

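View pics/t_small.png

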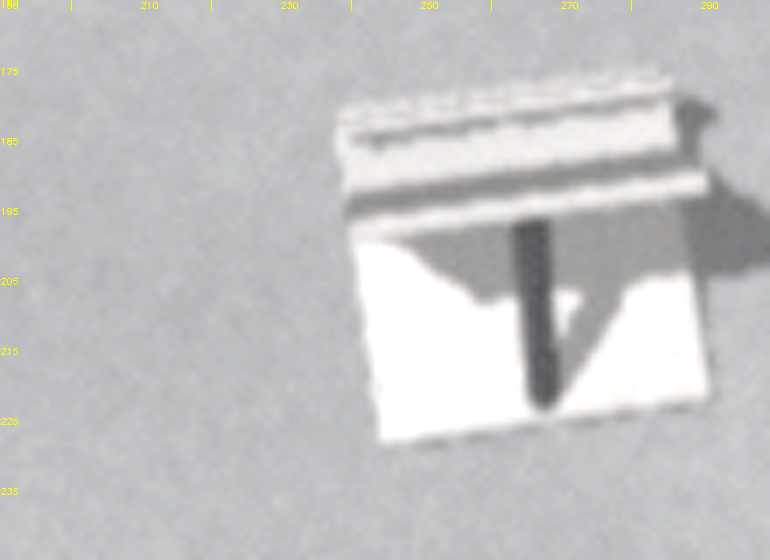

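View pics/t_big.png

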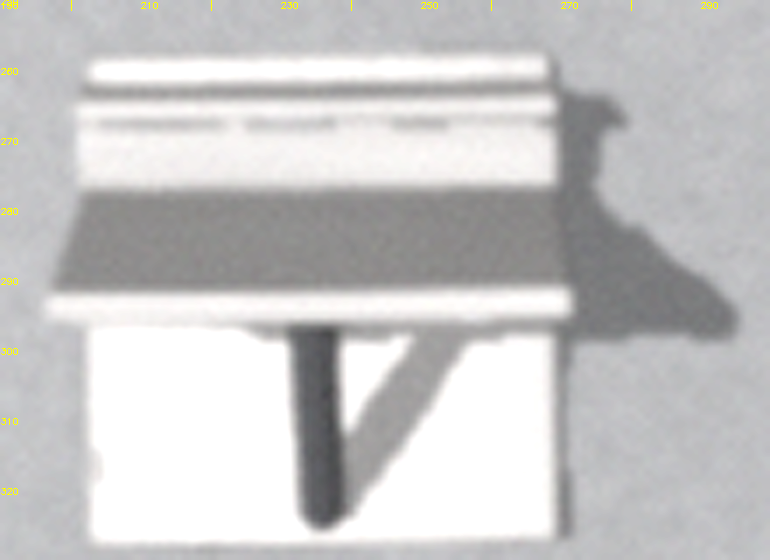

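View pics/t_con.png

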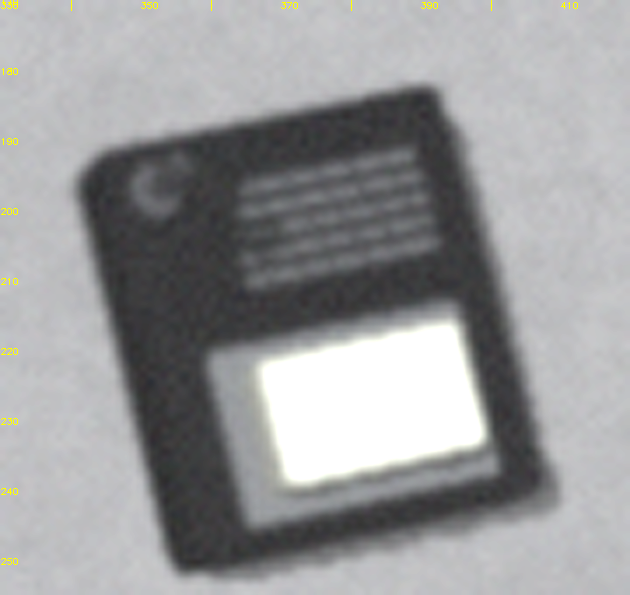

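View pics/s_rack.png

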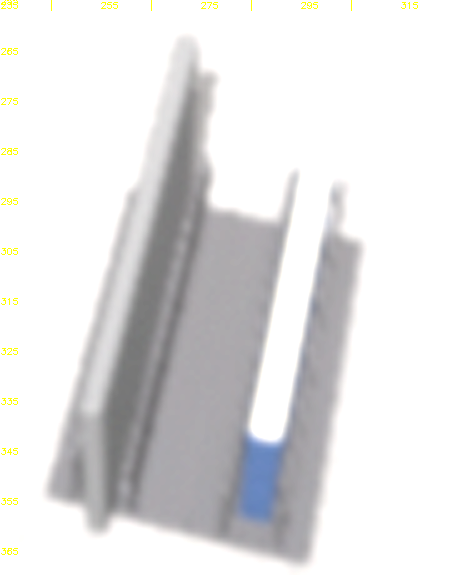

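View pics/s_stands.png

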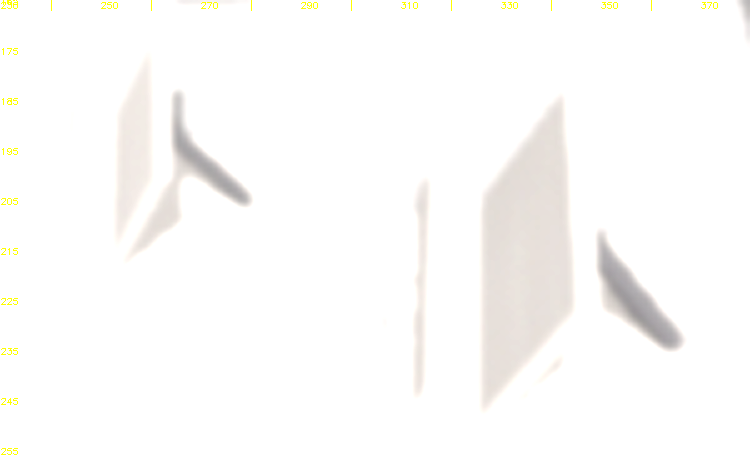

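```bash
python3 - <<'E'
from h import *
print('small base', [onz('top',p,6) for p in [(244,228),(291,222)]], [onz('top',p,6) for p in [(238.5,182)]])
print('big base', [onz('top',p,6) for p in [(203,327),(269,327)]])
# tablet top edge strip: left and right ends, middle of light strip
print('tab top z138', onz('top',(67.5,208),138),onz('top',(138.5,216),138))
print('diary z93', onz('top',(79.5,241),93),onz('top',(131,246.5),93))
print('tab side z138', onz('side',(271.5,264),138),onz('side',(262,337),138))
print('rack base z0-4', [onz('top',p,4) for p in [(86,253.5),(145,260.5),(89,225),]])
print('rack side', [onz('side',p,4) for p in [(244.5,353),(296,366.5),(306,303)]])
c=[(367.5,222),(395.5,215.5),(399.5,232.5),(371.5,239)]
q=[onz('top',p,76) for p in c]; print('talk',q,np.mean(q,0))
q=[onz('top',p,45) for p in [(341,193.5),(391,183),(407,240),(355.5,251)]]; print('console',q,np.mean(q,0))
E
```

```text
small base [array([499. ,  28.8,   6. ]), array([517., -87.,   6.])] [array([615.6,  46.2,   6. ])]
big base [array([256.8, 119.7,   6. ]), array([261.5, -37.7,   6. ])]
tab top z138 [511.7 425.7 138. ] [498.5 259.8 138. ]
diary z93 [443.3 407.2  93. ] [435.3 283.6  93. ]
tab side z138 [496.2 267.  138. ] [491.  426.3 138. ]
rack base z0-4 [array([422.6, 422.1,   4. ]), array([411.3, 270. ,   4. ]), array([494.9, 421. ,   4. ])]
rack side [array([531.6, 413.1,   4. ]), array([419.4, 422.1,   4. ]), array([409.7, 274.6,   4. ])]
talk [array([ 509.4, -260.9,   76. ]), array([ 526.5, -329.2,   76. ]), array([ 486.1, -337.5,   76. ]), array([ 469.5, -269.5,   76. ])] [ 497.875 -299.275   76.   ]
console [array([ 583.6, -205.2,   45. ]), array([ 613.9, -331.4,   45. ]), array([ 472.8, -366.1,   45. ]), array([ 444.2, -238.3,   45. ])] [ 528.625 -285.25    45.   ]
```

```bash
python3 - <<'E'
from h import *
t=cv2.imread('pics/top0.png');s=cv2.imread('pics/side0.png')
def c2(im,x0,y0,w,h,sc,name):
    c=im[y0:y0+h,x0:x0+w]; lo,hi=np.percentile(c,[1,99.5]); c=np.clip((c.astype(float)-lo)*225/(hi-lo)/1.5+0,0,255).astype(np.uint8)
    cv2.imwrite('pics/tmp.png',c); c=cv2.resize(c,None,fx=sc,fy=sc,interpolation=cv2.INTER_CUBIC)
    for k in range(0,w,10): cv2.putText(c,str(x0+k),(k*sc,8),0,.3,(0,255,255),1); cv2.line(c,(k*sc,10),(k*sc,14),(0,255,255))
    for k in range(0,h,10): cv2.putText(c,str(y0+k),(0,k*sc+4),0,.3,(0,255,255),1)
    cv2.imwrite('pics/'+name,c)
c2(t,230,168,70,66,10,'t_small2.png')
c2(s,230,165,65,60,10,'s_small2.png')
c2(s,235,255,80,115,5,'s_rack2.png')
c2(s,255,120,60,50,10,'s_con2.png')
E
```

```text
(no output)
```

View pics/t_small2.png

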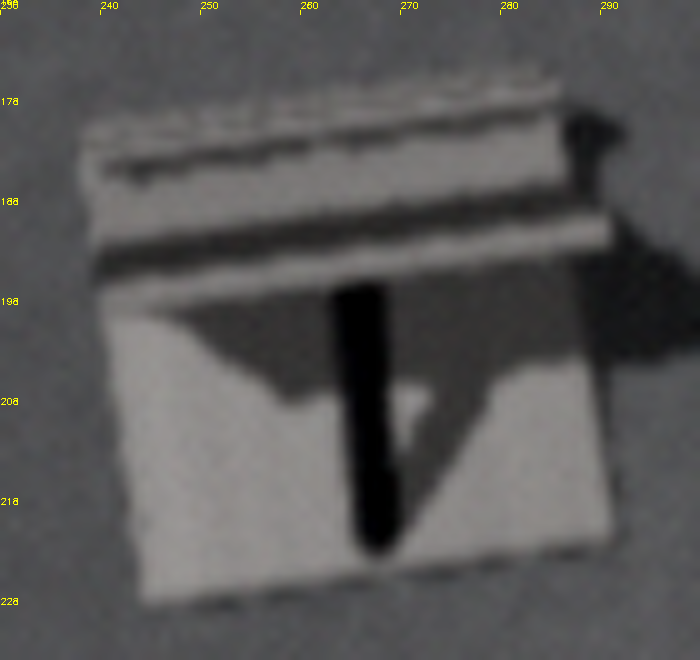

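View pics/s_small2.png

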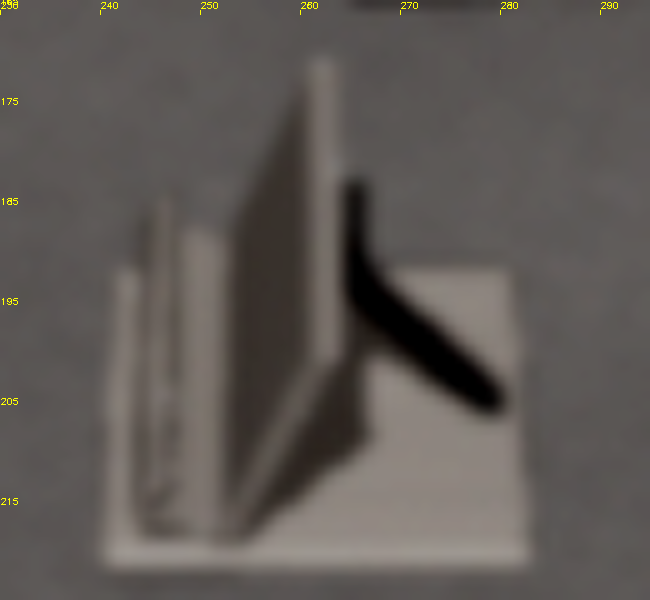

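View pics/s_rack2.png

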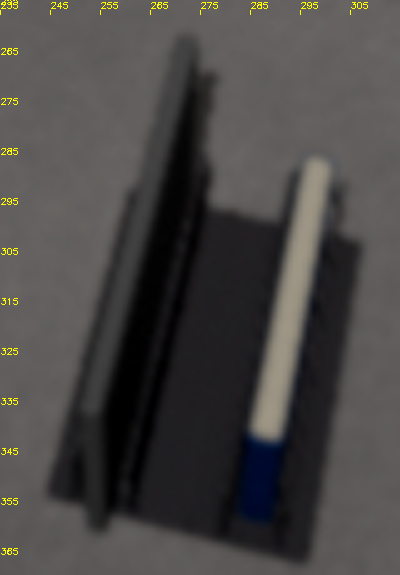

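View pics/s_con2.png

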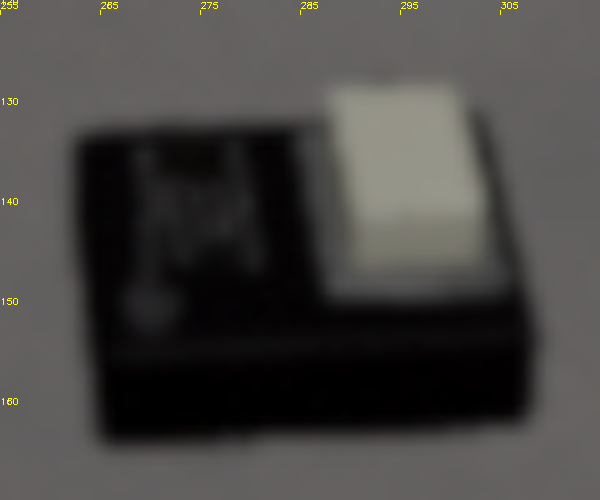

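```bash
python3 - <<'E'
from h import *
print('rest L',tri((262.2,200.5),(240.2,197.5)),'R',tri((262.2,170.8),(291,191)))
print('tab L',tri((253.5,336.5),(67.5,208.5)),'R',tri((272,262.8),(138.5,217)))
print('diary',tri((287.5,342),(79.5,241)),tri((297.5,286.5),(131,246.5)))
s=[(289,128.8),(300.8,128.8),(303,141),(290.8,141.8)]
q=[onz('side',p,76) for p in s];print('talk side',q,np.mean(q,0))
print('stand base side z6',onz('side',(241,220),6),onz('side',(282.5,220),6),onz('side',(280.5,191.5),6))
print('stand top z6',onz('top',(244,228),6),onz('top',(291,222),6),onz('top',(238,181),6),onz('top',(285,175),6))
# lip top
print('lip top', onz('top',(240,183),38),onz('top',(285,177.5),38))
print('rack wall? ',)
E
```

```text
rest L (array([555.4,  38.4,  88.7]), 3.5) R (array([574.1, -78.9,  90.5]), 2.7)
tab L (array([508.9, 426.7, 135.6]), 4.1) R (array([496.5, 260.8, 133.6]), 1.1)
diary (array([443.5, 408.4,  90.1]), 0.4) (array([435.4, 284.3,  90.7]), 0.3)
talk side [array([ 518.8, -322.6,   76. ]), array([ 478.7, -328.9,   76. ]), array([ 465.8, -261. ,   76. ]), array([ 505.1, -250.5,   76. ])] [ 492.1  -290.75   76.  ]
stand base side z6 [614.3  48.2   6. ] [496.   28.9   6. ] [516.1 -85.2   6. ]
stand top z6 [499.   28.8   6. ] [517. -87.   6.] [618.2  47.5   6. ] [637.2 -70.9   6. ]
lip top [604.9  41.3  38. ] [621.8 -68.6  38. ]
rack wall?
```

Candidates:
- **Stand:** the near one at top (235,290) is 157 mm wide. The far one at (265,205) is 117 mm wide and about 120 long, so that's the stand meant (120 mm).
- **Tablet:** the grey slab at top (103,213), with its top edge 166 mm long and about 138 mm high. The white-paged blue slab at (105,244) is the diary, and the paper sheets at (15,185) and (505,230) are distractors.
- **Intercom:** the black box at top (375,217), with the white bar at (383,227).

The crops above bear these choices out. Next I'll plan the reach.

```bash
cat > plan.py <<'E'
import sys
from h import *
from scipy.spatial.transform import Rotation as R, Slerp
def go(pos,rotm,n=None):
    s=r.sense(); p=np.array(s['eef_pos']); R0=R.from_euler('xyz',s['tcp_rot']); R1=R.from_matrix(rotm)
    d=np.array(pos)-p; rv=(R0.inv()*R1).as_rotvec(degrees=True)
    if n is None: n=max(1,int(np.ceil(max(np.linalg.norm(d)/38,np.linalg.norm(rv)/6.8))))
    print('t',round(s['clock'],2),'at',np.round(p,1),np.round(s['tcp_rot'],3),'F',np.round(s['contact_force'],1),'op',round(s['opening'],3),'| world d',np.round(d,1),'rv',np.round(rv,1),'n',n)
    sl=R0
    for k in range(n):
        print(np.round(sl.inv().apply(d/n),0 if np.linalg.norm(d/n)>6 else 1),np.round(rv/n,1))
        sl=sl*R.from_rotvec(rv/n,degrees=True)
def frame(yaw,tilt):  # tool x=tablet y, tool y=tablet x, tool z=-tablet z
    T=R.from_euler('z',yaw).as_matrix()@R.from_euler('y',-tilt).as_matrix()
    return np.c_[T[:,1],T[:,0],-T[:,2]]
E
python3 -c "
from plan import *
go([503.5,343.5,230],frame(-.0765,0))"
```

```text
t 0.1 at [ 244.9 -574.6  230.6] [-3.14  -0.     0.403] F [-0.7  1.2  0.3] op 1.001 | world d [ 2.586e+02  9.181e+02 -6.000e-01] rv [ -0.1  -0.  -62.5] n 26
[ 23. -29.   0.] [-0.  -0.  -2.4]
[ 24. -28.   0.] [-0.  -0.  -2.4]
[ 25. -27.   0.] [-0.  -0.  -2.4]
[ 26. -25.   0.] [-0.  -0.  -2.4]
[ 27. -24.   0.] [-0.  -0.  -2.4]
[ 28. -23.   0.] [-0.  -0.  -2.4]
[ 29. -22.   0.] [-0.  -0.  -2.4]
[ 30. -21.   0.] [-0.  -0.  -2.4]
[ 31. -19.   0.] [-0.  -0.  -2.4]
[ 32. -18.   0.] [-0.  -0.  -2.4]
[ 33. -17.   0.] [-0.  -0.  -2.4]
[ 33. -15.   0.] [-0.  -0.  -2.4]
[ 34. -14.   0.] [-0.  -0.  -2.4]
[ 34. -12.   0.] [-0.  -0.  -2.4]
[ 35. -11.   0.] [-0.  -0.  -2.4]
[ 35. -10.   0.] [-0.  -0.  -2.4]
[36. -8.  0.] [-0.  -0.  -2.4]
[36. -7.  0.] [-0.  -0.  -2.4]
[36. -5.  0.] [-0.  -0.  -2.4]
[37. -4.  0.] [-0.  -0.  -2.4]
[37. -2.  0.] [-0.  -0.  -2.4]
[37. -0.  0.] [-0.  -0.  -2.4]
[37.  1.  0.] [-0.  -0.  -2.4]
[37.  3.  0.] [-0.  -0.  -2.4]
[36.  4.  0.] [-0.  -0.  -2.4]
[36.  6.  0.] [-0.  -0.  -2.4]
```

```bash
python3 -m jog '80 23 -29 -3 0 0 -2.4; 80 24 -28 -3 0 0 -2.4; 80 25 -27 -3 0 0 -2.4; 80 26 -25 -3 0 0 -2.4; 80 27 -24 -3 0 0 -2.4' 40; python3 -m jog '80 28 -23 -3 0 0 -2.4; 80 29 -22 -3 0 0 -2.4; 80 30 -21 -3 0 0 -2.4; 80 31 -19 0 0 0 -2.4; 80 32 -18 0 0 0 -2.4'; python3 -m jog '80 33 -17 0 0 0 -2.4; 80 33 -15 0 0 0 -2.4; 80 34 -14 0 0 0 -2.4; 80 34 -12 0 0 0 -2.4; 80 35 -11 0 0 0 -2.4'
python3 -m jog '80 35 -10 0 0 0 -2.4; 80 36 -8 0 0 0 -2.4; 80 36 -7 0 0 0 -2.4; 80 36 -5 0 0 0 -2.4; 80 37 -4 0 0 0 -2.4'
python3 -c "
from plan import *
go([503.5,343.5,230],frame(-.0765,0))"
```

```text
clock: 0.52
eef_pos: [291.8, -397.0, 242.4]
tcp_rot: [-3.138, 0.001, 0.613]
contact_force: [0.2, 0.1, -0.2]
opening: 0.686
clock: 0.93
eef_pos: [339.6, -212.4, 251.5]
tcp_rot: [-3.137, -0.001, 0.831]
contact_force: [0.8, -0.0, -0.2]
opening: 0.687
clock: 1.35
eef_pos: [386.8, -26.9, 252.2]
tcp_rot: [-3.139, -0.002, 1.049]
contact_force: [-0.1, 0.3, -0.7]
opening: 0.687
clock: 1.77
eef_pos: [430.6, 160.9, 252.7]
tcp_rot: [-3.14, -0.002, 1.27]
contact_force: [0.7, -0.6, 0.6]
opening: 0.688
t 1.77 at [430.6 160.9 252.7] [-3.14e+00 -2.00e-03  1.27e+00] F [ 0.7 -0.6  0.6] op 0.688 | world d [ 72.9 182.6 -22.7] rv [ -0.1  -0.2 -12.8] n 6
[33.  3.  4.] [-0.  -0.  -2.1]
[33.  4.  4.] [-0.  -0.  -2.1]
[32.  5.  4.] [-0.  -0.  -2.1]
[32.  6.  4.] [-0.  -0.  -2.1]
[32.  7.  4.] [-0.  -0.  -2.1]
[32.  9.  4.] [-0.  -0.  -2.1]
```

```bash
python3 -m jog '80 33 3 3 0 0 -2.1; 80 33 4 3 0 0 -2.1; 80 32 5 3 0 0 -2.1; 80 32 6 3 0 0 -2.1; 80 32 7 3 0 0 -2.1'
python3 -m jog '80 32 9 3 0 0 -2.1; 80 0 0 0 0 0 0'
python3 - <<'E'
from plan import *
go([503.5,343.5,180],frame(-.0765,0))
t=optics.grab_frame('top')[:,:,::-1];s=optics.grab_frame('side')[:,:,::-1]
a=np.zeros((400,800,3),np.uint8)
c1=cv2.resize(t[180:280,50:180],None,fx=3,fy=3);c2=cv2.resize(s[220:374,200:340],None,fx=2.5,fy=2.5)
a[:300,:390]=c1;a[:385,400:750]=c2;cv2.imwrite('pics/hover.png',cv2.convertScaleAbs(a,alpha=1.5))
E
```

```text
clock: 2.18
eef_pos: [490.3, 323.9, 236.8]
tcp_rot: [-3.14, -0.002, 1.467]
contact_force: [0.2, -1.0, -0.3]
opening: 0.686
clock: 2.35
eef_pos: [503.8, 361.3, 232.1]
tcp_rot: [-3.14, -0.004, 1.51]
contact_force: [-0.1, -1.2, -0.5]
opening: 0.686
t 2.35 at [503.8 361.3 232.1] [-3.14  -0.004  1.51 ] F [-0.1 -1.2 -0.5] op 0.686 | world d [ -0.3 -17.8 -52.1] rv [-0.1 -0.2  0.9] n 2
[-9.  0. 26.] [-0.  -0.1  0.5]
[-9.  0. 26.] [-0.  -0.1  0.5]
```

View pics/hover.png

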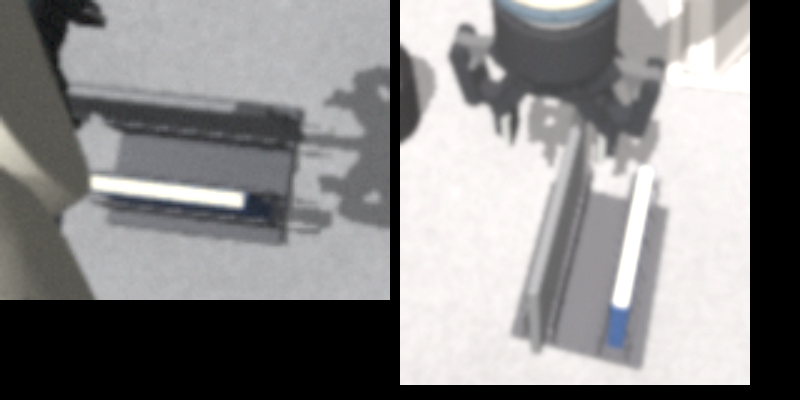

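The fingers straddle the tablet's top edge line in the side view (crop 505 to 640). They are a bit towards +y, as the numbers say. I'll correct that and descend.

```bash
python3 -m jog '80 -9 0 20 0 0 0.5; 80 -8 0 20 0 0 0.4; 80 0 0 0 0 0 0'
python3 -c "
from plan import *
go([503.5,343.5,100],frame(-.0765,0))"
```

```text
clock: 2.7
eef_pos: [499.8, 337.7, 191.8]
tcp_rot: [-3.139, 0.0, 1.49]
contact_force: [-1.3, -0.4, 0.3]
opening: 0.686
t 2.7 at [499.8 337.7 191.8] [-3.139  0.     1.49 ] F [-1.3 -0.4  0.3] op 0.686 | world d [  3.7   5.8 -91.8] rv [-0.2  0.  -0.2] n 3
[ 2.  1. 31.] [-0.1  0.  -0.1]
[ 2.  1. 31.] [-0.1  0.  -0.1]
[ 2.  1. 31.] [-0.1  0.  -0.1]
```

```bash
python3 -m jog '80 5 3 15 0 0 0; 80 0 0 0 0 0 0; 80 0 0 0 0 0 0'
python3 -c "
from plan import *
go([503.5,343.5,100],frame(-.0765,0))"
```

```text
clock: 2.95
eef_pos: [502.5, 339.4, 178.4]
tcp_rot: [-3.138, 0.001, 1.486]
contact_force: [0.3, 1.1, 0.3]
opening: 0.687
t 2.95 at [502.5 339.4 178.4] [-3.138e+00  1.000e-03  1.486e+00] F [0.3 1.1 0.3] op 0.687 | world d [  1.    4.1 -78.4] rv [-0.2  0.1 -0.5] n 3
[ 1.  0. 26.] [-0.1  0.  -0.2]
[ 1.  0. 26.] [-0.1  0.  -0.2]
[ 1.  0. 26.] [-0.1  0.  -0.2]
```

```bash
python3 -m jog '80 1 0.5 20 0 0 -0.3; 80 1 0.5 20 0 0 0; 80 1 0 15 0 0 0; 80 0 0 10 0 0 0; 80 0 0 0 0 0 0'
python3 -c "
from plan import *
go([503.5,343.5,100],frame(-.0765,0))"
```

```text
clock: 3.37
eef_pos: [506.5, 342.5, 119.8]
tcp_rot: [3.138, -0.004, 1.49]
contact_force: [0.0, -1.1, 0.2]
opening: 0.69
t 3.37 at [506.5 342.5 119.8] [ 3.138 -0.004  1.49 ] F [ 0.  -1.1  0.2] op 0.69 | world d [ -3.    1.  -19.8] rv [ 0.2 -0.2 -0.3] n 1
[ 1. -3. 20.] [ 0.2 -0.2 -0.3]
```

```bash
python3 -m jog '80 0 -2 10 0 0 0; 80 0 -1 7 0 0 0; 80 0 0 0 0 0 0; 80 0 0 0 0 0 0'
python3 -c "
from plan import *
go([503.5,343.5,100],frame(-.0765,0))"
```

```text
clock: 3.7
eef_pos: [504.5, 343.3, 104.6]
tcp_rot: [3.135, -0.006, 1.489]
contact_force: [0.3, 0.5, 0.5]
opening: 0.687
t 3.7 at [504.5 343.3 104.6] [ 3.135 -0.006  1.489] F [0.3 0.5 0.5] op 0.687 | world d [-1.   0.2 -4.6] rv [ 0.4 -0.4 -0.3] n 1
[ 0.1 -1.1  4.6] [ 0.4 -0.4 -0.3]
```

```bash
python3 -m jog '150 0 -1 4 0.4 -0.4 0; 190 0 0 0 0 0 0; 225 0 0 0 0 0 0; 255 0 0 0 0 0 0; 255 0 0 0 0 0 0' 40; python3 -m jog '255 0 0 0 0 0 0; 255 0 0 0 0 0 0; 255 0 0 0 0 0 0'
python3 -c "
from plan import *
go([503.5,343.5,220],frame(-.0765,0));print(r.sense()['wrist_torque'])"
```

```text
clock: 4.12
eef_pos: [504.1, 344.0, 101.6]
tcp_rot: [-3.141, 0.0, 1.489]
contact_force: [0.3, 0.8, -1.7]
opening: 0.114
clock: 4.37
eef_pos: [504.1, 344.0, 101.6]
tcp_rot: [-3.141, 0.0, 1.489]
contact_force: [-0.3, 0.2, -1.3]
opening: 0.113
t 4.37 at [504.1 344.  101.6] [-3.141  0.     1.489] F [-0.3  0.2 -1.3] op 0.113 | world d [ -0.6  -0.5 118.4] rv [-0.   0.  -0.3] n 4
[ -0.  -0. -30.] [-0.   0.  -0.1]
[ -0.  -0. -30.] [-0.   0.  -0.1]
[ -0.  -0. -30.] [-0.   0.  -0.1]
[ -0.  -0. -30.] [-0.   0.  -0.1]
[ 0.07389054  0.01121684 -0.02116768]
```

```bash
python3 -m jog '255 0 0 -6 0 0 0; 255 0 0 -15 0 0 0; 255 0 0 -20 0 0 0; 255 0 0 -25 0 0 0; 255 0 0 -25 0 0 0'; python3 -m jog '255 0 0 -25 0 0 0; 255 0 0 -20 0 0 0; 255 0 0 0 0 0 0'
python3 - <<'E'
from plan import *
t=optics.grab_frame('top')[:,:,::-1];s=optics.grab_frame('side')[:,:,::-1]
a=np.zeros((400,800,3),np.uint8)
c1=cv2.resize(t[180:280,50:180],None,fx=3,fy=3);c2=cv2.resize(s[220:374,200:340],None,fx=2.5,fy=2.5)
a[:300,:390]=c1;a[:385,400:750]=c2;cv2.imwrite('pics/lift.png',cv2.convertScaleAbs(a,alpha=1.5))
go([550,-20,280],frame(.154,0)); print(r.sense()['wrist_torque'])
E
```

```text
clock: 4.78
eef_pos: [499.4, 340.8, 189.1]
tcp_rot: [-3.129, 0.01, 1.489]
contact_force: [1.5, 0.2, -2.9]
opening: 0.115
clock: 5.03
eef_pos: [500.9, 341.7, 241.3]
tcp_rot: [-3.133, 0.007, 1.489]
contact_force: [0.6, 0.0, -2.5]
opening: 0.114
t 5.13 at [499.5 340.7 237.4] [-3.13   0.01   1.489] F [ 0.2 -0.4 -5.5] op 0.112 | world d [  50.5 -360.7   42.6] rv [ -0.8   0.5 -13.5] n 10
[-36.   8.  -4.] [-0.1  0.  -1.3]
[-36.   7.  -4.] [-0.1  0.  -1.3]
[-36.   6.  -4.] [-0.1  0.  -1.3]
[-36.   5.  -4.] [-0.1  0.  -1.3]
[-36.   5.  -4.] [-0.1  0.  -1.3]
[-36.   4.  -4.] [-0.1  0.  -1.3]
[-36.   3.  -4.] [-0.1  0.  -1.3]
[-36.   2.  -4.] [-0.1  0.  -1.3]
[-36.   1.  -4.] [-0.1  0.  -1.3]
[-36.   0.  -4.] [-0.1  0.  -1.3]
[ 0.00164887 -0.01239955  0.01309677]
```

View pics/lift.png

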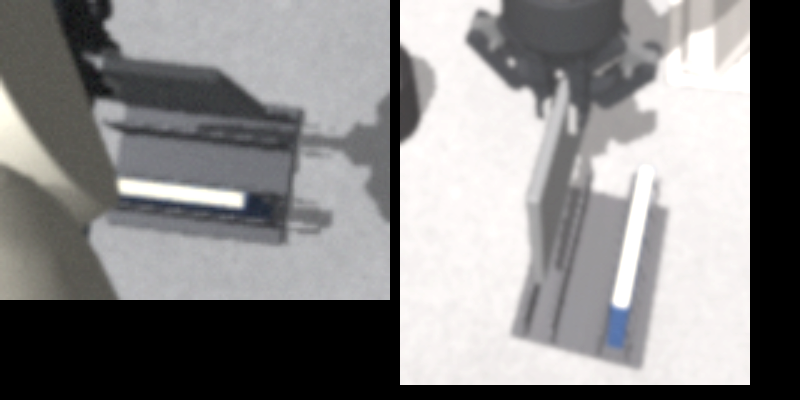

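The tablet is out and the diary hasn't moved. I'll carry it to above the stand while tilting.

```bash
python3 -m jog '255 -20 4 -4 0 0 -1.3; 255 -35 7 -4 0 0 -1.3; 255 -36 6 -4 0 0 -1.3; 255 -36 5 -4 0 0 -1.3; 255 -36 5 0 0 0 -1.3';python3 -m jog '255 -36 4 0 0 0 -1.3; 255 -36 3 0 0 0 -1.3; 255 -36 2 0 0 0 -1.3; 255 -30 1 0 0 0 -1.3; 255 -20 0 0 0 0 -1.3'
python3 - <<'E'
from plan import *
def tgt(up,nrm,yaw=.154,o=(594,-16),t=.35):
    x=-18-(28.6+up)*np.sin(t)+nrm*np.cos(t); z=83+(28.6+up)*np.cos(t)+nrm*np.sin(t)
    return np.array([o[0]+x*np.cos(yaw),o[1]+x*np.sin(yaw),z])
print(tgt(0,0),tgt(60,8))
go(tgt(100,15),frame(.154,.35))
E
```

```text
clock: 5.55
eef_pos: [516.7, 176.4, 244.3]
tcp_rot: [-3.116, 0.011, 1.616]
contact_force: [1.0, -0.6, -3.9]
opening: 0.114
clock: 5.97
eef_pos: [534.3, 8.9, 234.9]
tcp_rot: [-3.099, 0.008, 1.735]
contact_force: [-0.5, 0.3, -3.4]
opening: 0.106
[566.52220551 -20.26535282 109.86605959] [553.61786525 -22.26848172 168.97160482]
t 5.97 at [534.3   8.9 234.9] [-3.099  0.008  1.735] F [-0.5  0.3 -3.4] op 0.106 | world d [ 12.3 -32.2 -26. ] rv [-22.5   0.4   0.7] n 4
[-8.  2.  6.] [-5.6  0.1  0.2]
[-8.  1.  7.] [-5.6  0.1  0.2]
[-8.  1.  7.] [-5.6  0.1  0.2]
[-8.  0.  7.] [-5.6  0.1  0.2]
```

```bash
python3 -m jog '255 -8 2 0 -5.6 0 0.2; 255 -8 1 0 -5.6 0 0.2; 255 -6 1 0 -5.6 0 0.2; 255 -4 0 0 -5.6 0 0.2; 255 0 0 0 0 0 0'
cat >> plan.py <<'E'
def tgt(up,nrm,yaw=.154,o=(594,-16),t=.35):
    x=-18-(28.6+up)*np.sin(t)+nrm*np.cos(t); z=83+(28.6+up)*np.cos(t)+nrm*np.sin(t)
    return np.array([o[0]+x*np.cos(yaw),o[1]+x*np.sin(yaw),z])
E
python3 -c "
from plan import *
go(tgt(60,8),frame(.154,.35))"
```

```text
clock: 6.38
eef_pos: [536.5, -23.3, 222.6]
tcp_rot: [2.797, 0.006, 1.715]
contact_force: [-0.8, -0.1, -5.0]
opening: 0.114
t 6.38 at [536.5 -23.3 222.6] [2.797 0.006 1.715] F [-0.8 -0.1 -5. ] op 0.114 | world d [ 17.1   1.1 -53.7] rv [-0.3  0.5 -0.4] n 2
[-1. -1. 28.] [-0.2  0.3 -0.2]
[-1. -1. 28.] [-0.2  0.3 -0.2]
```

```bash
python3 -m jog '255 0 0 15 0 0.3 -0.2; 255 0 0 15 0 0 0; 255 0 0 10 0 0 0; 255 0 0 0 0 0 0; 255 0 0 0 0 0 0'
python3 - <<'E'
from plan import *
go(tgt(60,8),frame(.154,.35))
s0=optics.grab_frame('side')[:,:,::-1];t=optics.grab_frame('top')[:,:,::-1]
a=np.zeros((420,800,3),np.uint8)
a[:420,:400]=cv2.resize(s0[130:235,210:310],None,fx=4,fy=4); a[:400,400:]=cv2.resize(t[150:250,215:315],None,fx=4,fy=4)
cv2.imwrite('pics/pre.png',cv2.convertScaleAbs(a,alpha=1.3))
E
```

```text
clock: 6.8
eef_pos: [546.0, -21.4, 178.1]
tcp_rot: [2.812, 0.0, 1.719]
contact_force: [2.5, 0.5, -1.1]
opening: 0.109
t 6.8 at [546.  -21.4 178.1] [2.812 0.    1.719] F [ 2.5  0.5 -1.1] op 0.109 | world d [ 7.6 -0.8 -9.1] rv [-1.2  0.1 -0.3] n 1
[-2.  4. 11.] [-1.2  0.1 -0.3]
```

View pics/pre.png

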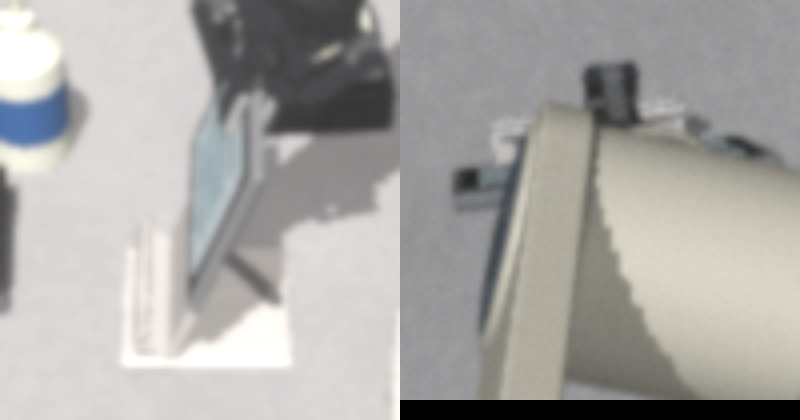

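The screen (light blue, facing the visitor side) is just in front of the rest. I'll shift it out 4 mm, then slide down.

```bash
python3 -m jog '255 -1 5 0 -1.2 0 -0.3; 255 0 0 0 0 0 0; 255 0 0 0 0 0 0'
python3 -c "
from plan import *
go(tgt(15,6),frame(.154,.35))"
```

```text
clock: 7.15
eef_pos: [550.7, -21.2, 180.9]
tcp_rot: [2.79, 0.001, 1.726]
contact_force: [-0.1, 0.3, -3.3]
opening: 0.113
t 7.15 at [550.7 -21.2 180.9] [2.790e+00 1.000e-03 1.726e+00] F [-0.1  0.3 -3.3] op 0.113 | world d [ 16.3   1.  -54.9] rv [0.1 0.1 0.1] n 2
[-1. -2. 29.] [0. 0. 0.]
[-1. -2. 29.] [0. 0. 0.]
```

```bash
python3 -m jog '255 -1 -1 12 0 0 0; 255 0 -1 12 0 0 0; 255 0 -1 10 0 0 0; 255 0 0 5 0 0 0; 255 0 0 0 0 0 0'
python3 -c "
from plan import *
go(tgt(2,5),frame(.154,.35))"
```

```text
clock: 7.57
eef_pos: [561.7, -20.5, 143.7]
tcp_rot: [2.788, 0.001, 1.725]
contact_force: [-0.6, -0.0, -3.1]
opening: 0.11
t 7.57 at [561.7 -20.5 143.7] [2.788e+00 1.000e-03 1.725e+00] F [-0.6 -0.  -3.1] op 0.11 | world d [  8.8   0.9 -30.2] rv [0.2 0.1 0.1] n 1
[-0. -2. 31.] [0.2 0.1 0.1]
```

```bash
python3 -m jog '255 0 -1 8 0 0 0; 255 0 -1 6 0 0 0; 255 0 0 5 0 0 0; 255 0 0 3 0 0 0; 255 0 0 0 0 0 0'
python3 -c "
from plan import *
go(tgt(2,5),frame(.154,.35))"
```

```text
clock: 7.98
eef_pos: [568.0, -19.6, 120.8]
tcp_rot: [2.788, 0.001, 1.725]
contact_force: [-0.4, 0.8, -3.6]
opening: 0.107
t 7.98 at [568.  -19.6 120.8] [2.788e+00 1.000e-03 1.725e+00] F [-0.4  0.8 -3.6] op 0.107 | world d [ 2.5 -0.1 -7.4] rv [0.2 0.1 0.1] n 1
[-0. -0.  8.] [0.2 0.1 0.1]
```

```bash
python3 -m jog '255 0 0 3 0 0 0; 255 0 0 2 0 0 0; 255 0 0 1 0 0 0; 255 0 0 0 0 0 0'
python3 - <<'E'
from plan import *
go(tgt(1,4),frame(.154,.35))
s0=optics.grab_frame('side')[:,:,::-1]
cv2.imwrite('pics/seat.png',cv2.resize(s0[155:230,225:300],None,fx=8,fy=8,interpolation=cv2.INTER_CUBIC))
E
```

```text
clock: 8.32
eef_pos: [570.6, -19.2, 114.8]
tcp_rot: [2.788, 0.001, 1.725]
contact_force: [-0.3, -1.1, -3.8]
opening: 0.11
t 8.32 at [570.6 -19.2 114.8] [2.788e+00 1.000e-03 1.725e+00] F [-0.3 -1.1 -3.8] op 0.11 | world d [-0.7 -0.5 -2.7] rv [0.2 0.1 0.1] n 1
[-0.4 -1.6  2.2] [0.2 0.1 0.1]
```

View pics/seat.png

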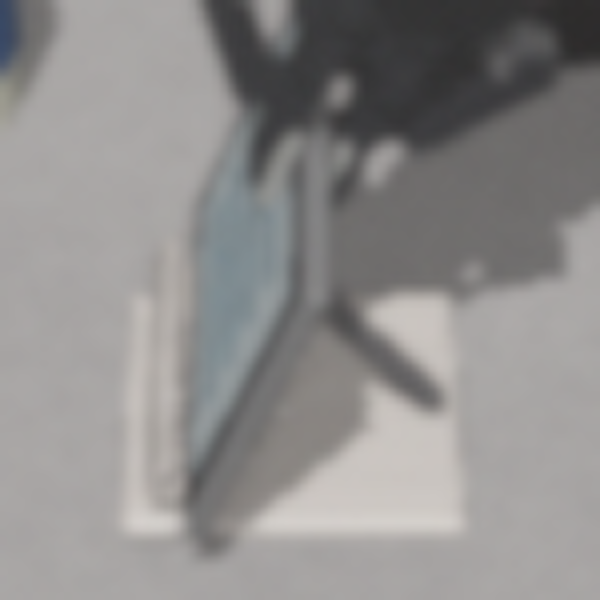

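The foot (190,505) is inboard of the lip strip (165,480). I'll feel for the seat.

```bash
python3 -m jog '255 0 -0.5 1.5 0 0 0; 255 0 0 0 0 0 0; 255 0 0 0 0 0 0';python3 -m jog '255 0 -0.5 1.5 0 0 0; 255 0 0 0 0 0 0; 255 0 0 0 0 0 0'
python3 -c "
from plan import *
go(tgt(0,4),frame(.154,.35))"
```

```text
clock: 8.62
eef_pos: [570.9, -19.3, 113.7]
tcp_rot: [2.787, 0.002, 1.725]
contact_force: [-0.2, -0.4, -3.2]
opening: 0.111
clock: 8.87
eef_pos: [571.0, -19.3, 112.2]
tcp_rot: [2.786, 0.002, 1.725]
contact_force: [0.1, -0.1, -3.8]
opening: 0.113
t 8.87 at [571.  -19.3 112.2] [2.786e+00 2.000e-03 1.725e+00] F [ 0.1 -0.1 -3.8] op 0.113 | world d [-0.8 -0.4 -1. ] rv [0.3 0.1 0.1] n 1
[-0.3 -1.1  0.6] [0.3 0.1 0.1]
```

```bash
for i in 1; do python3 -m jog '255 0 -0.5 1.5 0 0 0; 255 0 0 0 0 0 0; 255 0 0 0 0 0 0'; done; python3 -m jog '255 0 -0.5 1.5 0 0 0; 255 0 0 0 0 0 0; 255 0 0 0 0 0 0'
```

```text
clock: 9.12
eef_pos: [571.3, -19.4, 111.0]
tcp_rot: [2.786, 0.002, 1.725]
contact_force: [-0.8, 0.9, -3.4]
opening: 0.113
clock: 9.37
eef_pos: [572.4, -19.9, 111.7]
tcp_rot: [2.782, 0.003, 1.725]
contact_force: [0.0, 0.3, -3.9]
opening: 0.114
```

```bash
python3 -m jog '255 0 -1 1.5 0 0 0; 255 0 -0.5 0 0 0 0; 255 0 0 0 0 0 0';python3 -c "
from plan import *
go(tgt(0,2),frame(.154,.35))"; python3 -m jog '255 0 -1 1.5 0 0 0; 255 0 -0.5 0 0 0 0; 255 0 0 0 0 0 0';python3 -c "
from plan import *
go(tgt(0,2),frame(.154,.35))"
```

```text
clock: 9.62
eef_pos: [572.5, -20.3, 111.3]
tcp_rot: [2.779, 0.004, 1.725]
contact_force: [-1.2, -0.5, -2.5]
opening: 0.113
t 9.62 at [572.5 -20.3 111.3] [2.779 0.004 1.725] F [-1.2 -0.5 -2.5] op 0.113 | world d [-4.1  0.3 -0.7] rv [0.7 0.2 0.1] n 1
[ 0.9 -4.  -0.8] [0.7 0.2 0.1]
clock: 9.87
eef_pos: [572.5, -20.7, 111.3]
tcp_rot: [2.776, 0.004, 1.725]
contact_force: [-0.5, 0.7, -2.2]
opening: 0.11
t 9.87 at [572.5 -20.7 111.3] [2.776 0.004 1.725] F [-0.5  0.7 -2.2] op 0.11 | world d [-4.1  0.7 -0.7] rv [0.9 0.2 0.1] n 1
[ 1.3 -4.  -0.8] [0.9 0.2 0.1]
```

```bash
python3 -m jog '255 1 -3 0 0.9 0.2 0; 255 0 0 0 0 0 0; 255 0 0 0 0 0 0';python3 - <<'E'
from plan import *
go(tgt(0,2),frame(.154,.35)); print(r.sense()['wrist_torque'])
s0=optics.grab_frame('side')[:,:,::-1]
cv2.imwrite('pics/seat2.png',cv2.resize(s0[155:230,225:300],None,fx=8,fy=8,interpolation=cv2.INTER_CUBIC))
E
```

```text
clock: 10.12
eef_pos: [569.5, -20.0, 109.9]
tcp_rot: [2.794, 0.001, 1.727]
contact_force: [-4.2, -1.4, 4.9]
opening: 0.109
t 10.12 at [569.5 -20.  109.9] [2.794e+00 1.000e-03 1.727e+00] F [-4.2 -1.4  4.9] op 0.109 | world d [-1.2  0.1  0.6] rv [-0.1  0.   0.1] n 1
[ 0.2 -0.9 -1. ] [-0.1  0.   0.1]
[-0.37189623  0.61280285 -0.06958153]
```

View pics/seat2.png

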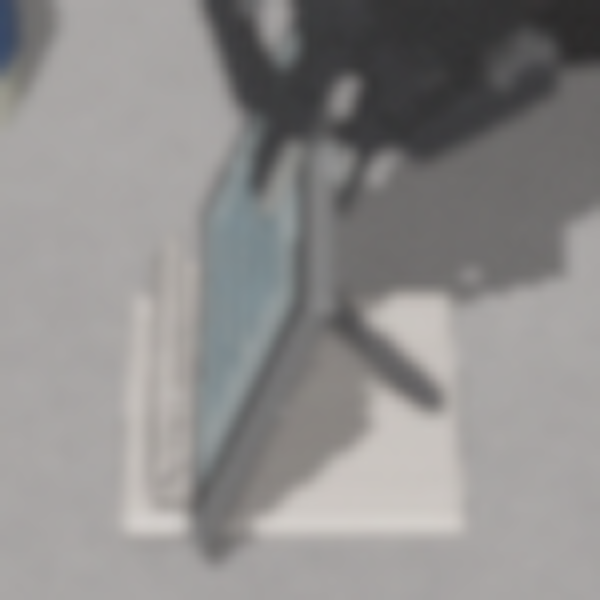

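Contact with the seat: Fz rose by about 8 N. The foot is behind the lip and the back is nearly on the rest, so I'll release.

```bash
python3 -m jog '215 0 -1 -0.5 0 0 0; 200 0 0 0 0 0 0; 185 0 0 0 0 0 0; 165 0 0 0 0 0 0; 165 0 0 0 0 0 0';python3 - <<'E'
from plan import *
go(tgt(0,0),frame(.154,.35))
s0=optics.grab_frame('side')[:,:,::-1]
cv2.imwrite('pics/rel.png',cv2.resize(s0[155:230,225:300],None,fx=8,fy=8,interpolation=cv2.INTER_CUBIC))
E
```

```text
clock: 10.58
eef_pos: [569.6, -20.2, 110.1]
tcp_rot: [2.792, 0.001, 1.727]
contact_force: [0.0, -0.1, 0.5]
opening: 0.351
t 10.58 at [569.6 -20.2 110.1] [2.792e+00 1.000e-03 1.727e+00] F [ 0.  -0.1  0.5] op 0.351 | world d [-3.1 -0.1 -0.2] rv [-0.   0.   0.1] n 1
[ 0.4 -2.9 -0.8] [-0.   0.   0.1]
```

View pics/rel.png

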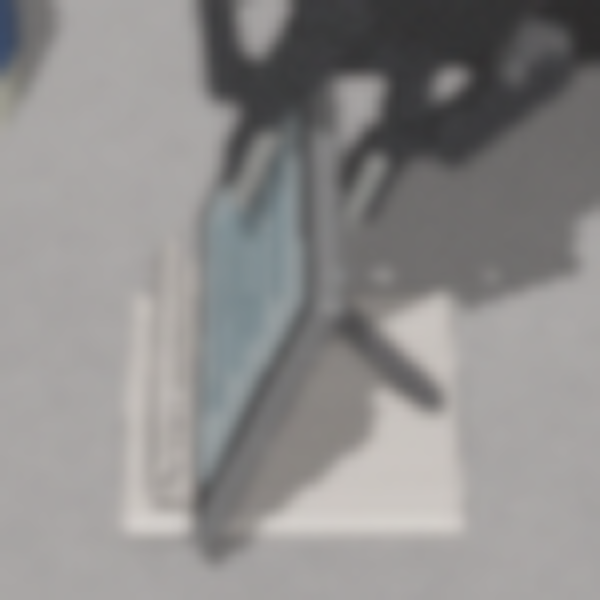

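The tablet leans by itself with no force on the tool. I'll withdraw along the tool axis.

```bash
python3 -m jog '150 0 0 -8 0 0 0; 140 0 0 -12 0 0 0; 140 0 0 -20 0 0 0; 140 0 0 -25 0 0 0; 140 0 0 -30 0 0 0';  python3 -m jog '140 0 0 -30 0 0 0; 140 0 0 -30 0 0 0; 140 0 0 0 0 0 0'
python3 - <<'E'
from plan import *
s0=optics.grab_frame('side')[:,:,::-1];t=optics.grab_frame('top')[:,:,::-1]
a=np.zeros((600,800,3),np.uint8)
a[:480,:400]=cv2.resize(s0[130:250,210:310],None,fx=4,fy=4); a[:400,400:]=cv2.resize(t[150:250,215:315],None,fx=4,fy=4)
cv2.imwrite('pics/out.png',a)
go([450,-240,300],frame(.23,0))
E
```

```text
clock: 11.05
eef_pos: [533.2, -25.0, 199.1]
tcp_rot: [2.802, -0.001, 1.727]
contact_force: [0.8, 0.3, 0.2]
opening: 0.449
clock: 11.3
eef_pos: [511.8, -29.0, 266.0]
tcp_rot: [2.795, 0.003, 1.726]
contact_force: [0.9, -0.3, 0.4]
opening: 0.449
t 11.4 at [511.2 -28.7 261.9] [2.799e+00 1.000e-03 1.726e+00] F [ 0.6 -0.1 -0.1] op 0.449 | world d [ -61.2 -211.3   38.1] rv [19.6  0.8 -4.2] n 6
[-33. -12. -11.] [ 3.3  0.1 -0.7]
[-33. -14. -10.] [ 3.3  0.1 -0.7]
[-33. -15. -10.] [ 3.3  0.1 -0.7]
[-33. -15.  -9.] [ 3.3  0.1 -0.7]
[-32. -16.  -8.] [ 3.3  0.1 -0.7]
[-32. -17.  -7.] [ 3.3  0.1 -0.7]
```

View pics/out.png

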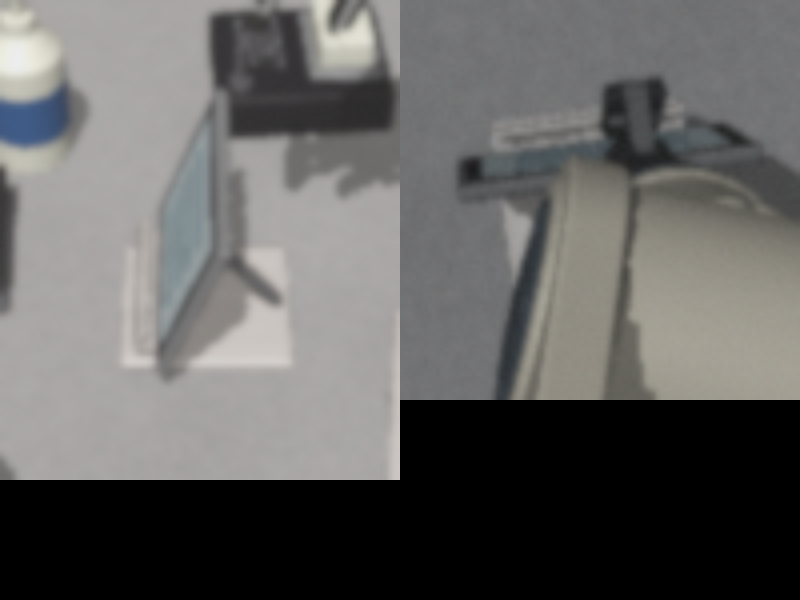

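The tablet is seated: foot behind the lip strip, back along the rest, screen outward. Next I'll shut the gripper and move over the talk bar, staying high.

```bash
python3 -m jog '255 -33 -12 -11 3.3 0 -0.7; 255 -33 -10 -5 3.3 0 -0.7; 255 -33 -10 -5 3.3 0 -0.7; 255 -33 -10 -5 3.3 0 -0.7; 255 -32 -10 0 3.3 0 -0.7' 60
python3 -c "
from plan import *
go([496,-296,160],frame(.23,0))"
```

```text
clock: 11.82
eef_pos: [478.1, -199.9, 272.8]
tcp_rot: [3.102, 0.007, 1.796]
contact_force: [1.1, 0.2, 0.5]
opening: -0.001
t 11.82 at [ 478.1 -199.9  272.8] [3.102 0.007 1.796] F [1.1 0.2 0.5] op -0.001 | world d [  17.9  -96.1 -112.8] rv [ 2.2  0.4 -0.3] n 4
[-24.  -2.  28.] [ 0.6  0.1 -0.1]
[-24.  -2.  28.] [ 0.6  0.1 -0.1]
[-24.  -2.  28.] [ 0.6  0.1 -0.1]
[-24.  -1.  28.] [ 0.6  0.1 -0.1]
```

```bash
python3 -m jog '255 -22 -2 10 0.6 0 0; 255 -22 -2 20 0.6 0 0; 255 -20 -1 20 0.6 0 0; 255 -15 0 20 0.4 0 0; 255 0 0 0 0 0 0'
python3 - <<'E'
from plan import *
go([496,-296,110],frame(.23,0))
s0=optics.grab_frame('side')[:,:,::-1];t=optics.grab_frame('top')[:,:,::-1]
a=np.zeros((600,800,3),np.uint8)
a[:480,:400]=cv2.resize(s0[90:210,230:330],None,fx=4,fy=4); a[:440,400:]=cv2.resize(t[150:260,220:320],None,fx=4,fy=4)
cv2.imwrite('pics/over.png',cv2.convertScaleAbs(a,alpha=1.3)); 
c=cv2.resize(t[160:270,320:440],None,fx=5,fy=5); cv2.imwrite('pics/over2.png',cv2.convertScaleAbs(c,alpha=1.6))
E
```

```text
clock: 12.23
eef_pos: [491.6, -287.5, 194.8]
tcp_rot: [-3.132, 0.005, 1.793]
contact_force: [-0.7, 1.5, -0.7]
opening: 0.003
t 12.23 at [ 491.6 -287.5  194.8] [-3.132  0.005  1.793] F [-0.7  1.5 -0.7] op 0.003 | world d [  4.4  -8.5 -84.8] rv [-0.6  0.3 -0.4] n 3
[-3.  1. 28.] [-0.2  0.1 -0.1]
[-3.  1. 28.] [-0.2  0.1 -0.1]
[-3.  1. 28.] [-0.2  0.1 -0.1]
```

View pics/over.png

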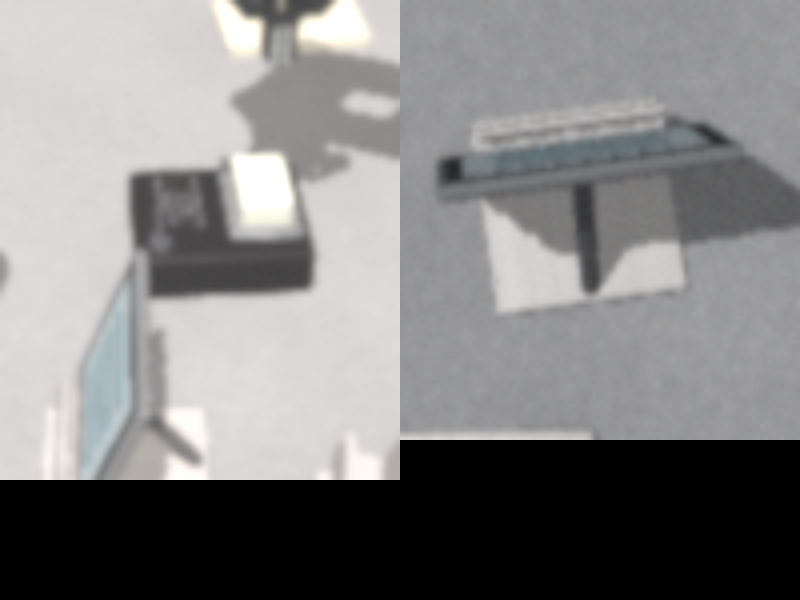

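View pics/over2.png

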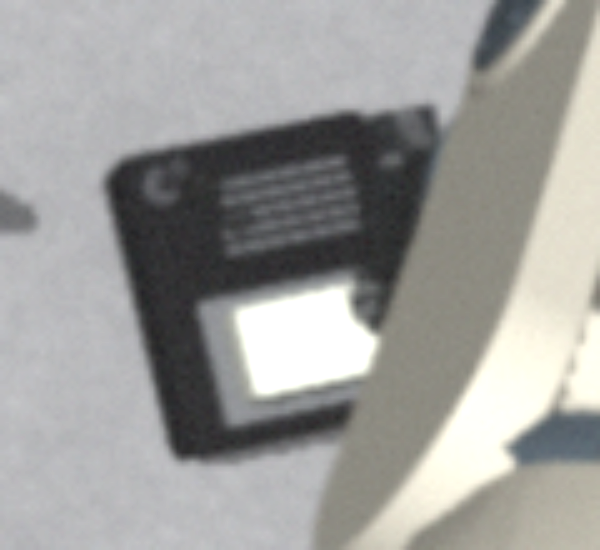

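```bash
python3 - <<'E'
from plan import *
T=[(367.5,222),(395.5,215.5),(399.5,232.5),(371.5,239)];S=[(290.8,141.8),(289,128.8),(300.8,128.8),(303,141)]
S=[(290.4,142),(288.7,128.8),(300.8,128.8),(303,141)]
S=[(290.4,142),(288.7,128.8),(300.8,128.8),(303,141)]
for a,b in zip(S,T): print(tri(a,b))
a,b=onz('top',(229.5,198.3),142),onz('top',(305.8,187.7),142); print('tab top ends',a,b,(a+b)/2)
E
```

```text
(array([ 509.1, -263.3,   65.8]), 4.1)
(array([ 523.8, -330.2,   71.5]), 7.0)
(array([ 483. , -338.8,   70. ]), 8.0)
(array([ 468.2, -271. ,   69. ]), 4.5)
tab top ends [542.9  60.1 142. ] [ 571.4 -107.3  142. ] [557.15 -23.6  142.  ]
```

The tablet top edge is centred at y −23.6 (expected −22.8), 170 mm wide and at the right yaw, so it's seated and centred. Now I'll descend to the talk bar.

```bash
python3 -m jog '255 -3 1 25 -0.2 0 0; 255 -3 1 25 -0.2 0 0; 255 -2 1 20 0 0 0; 255 0 0 10 0 0 0; 255 0 0 0 0 0 0'
python3 -c "
from plan import *
go([495,-298,85],frame(.23,0))"
```

```text
clock: 12.75
eef_pos: [499.2, -290.5, 120.6]
tcp_rot: [3.136, 0.008, 1.796]
contact_force: [0.6, 0.0, 0.2]
opening: -0.002
t 12.75 at [ 499.2 -290.5  120.6] [3.136 0.008 1.796] F [0.6 0.  0.2] op -0.002 | world d [ -4.2  -7.5 -35.6] rv [ 0.3  0.5 -0.3] n 1
[-6. -6. 36.] [ 0.3  0.5 -0.3]
```

```bash
python3 -m jog '255 -5 -5 10 0.2 0.4 0; 255 -2 0 10 0 0 0; 255 0 0 8 0 0 0; 255 0 0 0 0 0 0; 255 0 0 0 0 0 0'
python3 - <<'E'
from plan import *
go([495,-298,80],frame(.23,0))
s0=optics.grab_frame('side')[:,:,::-1];t=optics.grab_frame('top')[:,:,::-1]
a=np.zeros((600,800,3),np.uint8)
a[:480,:400]=cv2.resize(s0[100:180,250:317],(400,480)); a[:440,400:]=cv2.resize(t[170:258,340:420],(400,440))
cv2.imwrite('pics/ov3.png',a)
E
```

```text
clock: 13.17
eef_pos: [497.6, -298.9, 94.3]
tcp_rot: [3.136, 0.004, 1.797]
contact_force: [0.4, 0.2, 0.6]
opening: -0.005
t 13.17 at [ 497.6 -298.9   94.3] [3.136 0.004 1.797] F [0.4 0.2 0.6] op -0.005 | world d [ -2.6   0.9 -14.3] rv [ 0.3  0.2 -0.2] n 1
[ 1. -2. 14.] [ 0.3  0.2 -0.2]
```

View pics/ov3.png

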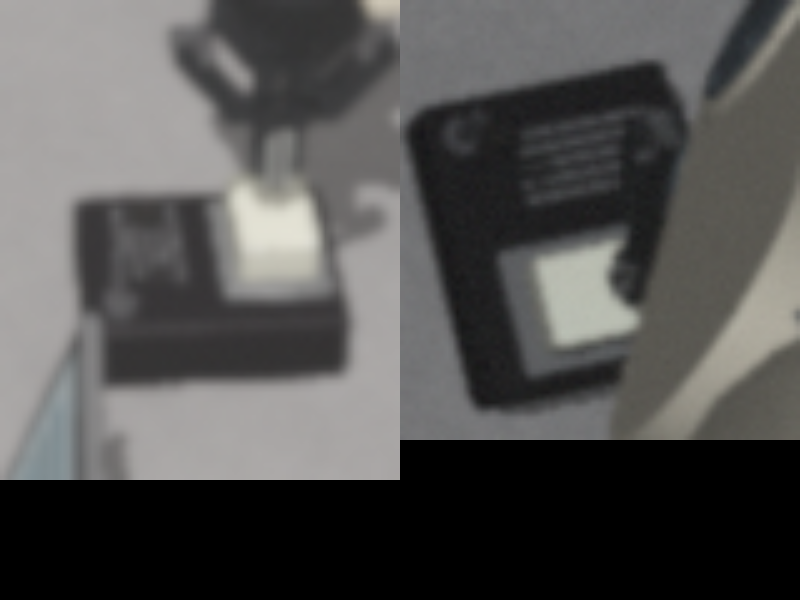

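The tip (side crop 283,195) is over the bar (225–325, 180–275). I'll descend in small steps, watching the force.

```bash
python3 -m jog '255 1 -2 6 0.2 0 0; 255 0 0 5 0 0 0; 255 0 0 0 0 0 0; 255 0 0 0 0 0 0'; python3 -m jog '255 0 0 2 0 0 0; 255 0 0 0 0 0 0; 255 0 0 0 0 0 0'; python3 -m jog '255 0 0 2 0 0 0; 255 0 0 0 0 0 0; 255 0 0 0 0 0 0'
```

```text
clock: 13.6
eef_pos: [495.8, -298.6, 83.6]
tcp_rot: [3.139, 0.005, 1.797]
contact_force: [-0.2, 0.5, -0.4]
opening: 0.002
clock: 13.85
eef_pos: [495.9, -298.5, 81.4]
tcp_rot: [3.139, 0.005, 1.797]
contact_force: [-0.2, 0.2, 0.4]
opening: 0.002
clock: 14.1
eef_pos: [496.1, -298.6, 79.3]
tcp_rot: [3.138, 0.005, 1.797]
contact_force: [-0.1, -0.4, 0.4]
opening: 0.001
```

```bash
for i in 1; do python3 -m jog '255 0 0 1.5 0 0 0; 255 0 0 0 0 0 0; 255 0 0 0 0 0 0'; done; python3 -m jog '255 0 0 1.5 0 0 0; 255 0 0 0 0 0 0; 255 0 0 0 0 0 0';  python3 -m jog '255 0 0 1.5 0 0 0; 255 0 0 0 0 0 0; 255 0 0 0 0 0 0'
```

```text
clock: 14.35
eef_pos: [496.1, -298.7, 77.8]
tcp_rot: [3.138, 0.006, 1.797]
contact_force: [0.0, 0.2, 0.1]
opening: -0.003
clock: 14.6
eef_pos: [496.3, -298.8, 76.3]
tcp_rot: [3.138, 0.006, 1.797]
contact_force: [-0.1, 0.1, 0.9]
opening: 0.001
clock: 14.85
eef_pos: [496.3, -298.8, 75.0]
tcp_rot: [3.138, 0.006, 1.797]
contact_force: [0.2, 0.3, 2.7]
opening: 0.001
```

Contact is at about z 76, as specified. The target is TCP z ≈ 68 and about 6.5 N.

```bash
python3 -m jog '255 0 0 2 0 0 0; 255 0 0 0 0 0 0; 255 0 0 0 0 0 0'; python3 -m jog '255 0 0 2 0 0 0; 255 0 0 0 0 0 0; 255 0 0 0 0 0 0';  python3 -m jog '255 0 0 1.5 0 0 0; 255 0 0 0 0 0 0; 255 0 0 0 0 0 0'
```

```text
clock: 15.1
eef_pos: [496.4, -298.8, 73.2]
tcp_rot: [3.138, 0.006, 1.797]
contact_force: [-0.8, 0.7, 3.8]
opening: -0.004
clock: 15.35
eef_pos: [496.4, -298.8, 71.3]
tcp_rot: [3.138, 0.006, 1.797]
contact_force: [0.2, 0.1, 5.0]
opening: 0.0
clock: 15.6
eef_pos: [496.4, -298.8, 70.0]
tcp_rot: [3.138, 0.006, 1.797]
contact_force: [-0.7, 1.0, 4.3]
opening: 0.002
```

```bash
python3 -m jog '255 0 0 1.5 0 0 0; 255 0 0 0 0 0 0; 255 0 0 0 0 0 0'; python3 -m jog '255 0 0 0.7 0 0 0; 255 0 0 0 0 0 0; 255 0 0 0 0 0 0'; python3 - <<'E'
from h import *
f=[]
for k in range(8):
    s0=optics.grab_frame('side'); s=r.sense(); f.append([*s['contact_force'],s['eef_pos'][2]])
print(np.round(f,2), np.mean(f,0))
cv2.imwrite('pics/end_s.png',s0[:,:,::-1]); cv2.imwrite('pics/end_t.png',optics.grab_frame('top')[:,:,::-1])
E
```

```text
clock: 15.85
eef_pos: [496.4, -298.8, 68.9]
tcp_rot: [3.138, 0.006, 1.797]
contact_force: [-1.9, 0.9, 6.5]
opening: -0.002
clock: 16.1
eef_pos: [496.4, -298.8, 68.7]
tcp_rot: [3.138, 0.006, 1.797]
contact_force: [-1.8, 0.7, 5.8]
opening: -0.001
[[-2.34  0.94  6.3  68.75]
 [-1.35 -0.13  5.96 68.73]
 [-1.43  1.29  5.53 68.74]
 [-1.31  0.28  5.93 68.75]
 [-1.81  1.41  6.03 68.73]
 [-1.46  0.65  6.6  68.71]
 [-2.33  1.53  6.07 68.73]
 [-2.07  1.52  5.8  68.73]] [-1.76102793  0.93560921  6.02841189 68.73358471]
```

Both estimates agree: about 7.1 mm from force and 7.3 mm from height. I'll add a little more.

```bash
python3 -m jog '255 0 0 1.3 0 0 0; 255 0 0 0 0 0 0; 255 0 0 0 0 0 0'; python3 - <<'E'
from h import *
f=[]
for k in range(8):
    s0=optics.grab_frame('side'); s=r.sense(); f.append([*s['contact_force'],s['eef_pos'][2]])
print(np.mean(f,0),s['clock'])
t=optics.grab_frame('top')
a=np.zeros((600,800,3),np.uint8)
a[:,:400]=cv2.resize(s0[100:250,217:317],(400,600)); a[:300,400:]=cv2.resize(t[60:360,40:440],(400,300))
a[300:,400:]=cv2.resize(s0[100:370,160:340],(400,600))[::2][:300]
cv2.imwrite('pics/end.png',a[:,:,::-1])
cv2.imwrite('pics/end_s2.png',s0[:,:,::-1])
E
```

```text
clock: 16.8
eef_pos: [496.4, -298.8, 68.0]
tcp_rot: [3.138, 0.006, 1.797]
contact_force: [-2.0, 0.7, 6.2]
opening: 0.001
[-1.79205428  1.20036336  6.27686897 68.03808155] 17.2
```

View pics/end.png

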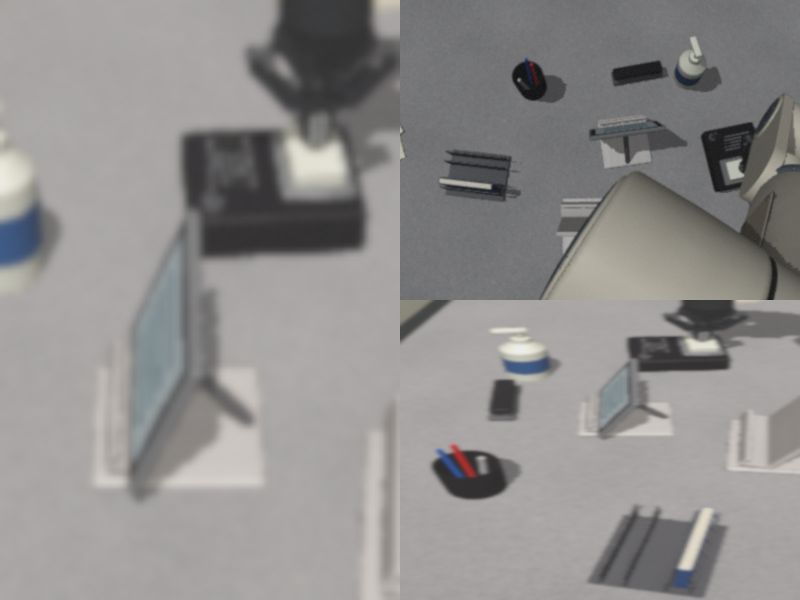

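View pics/end_s2.png

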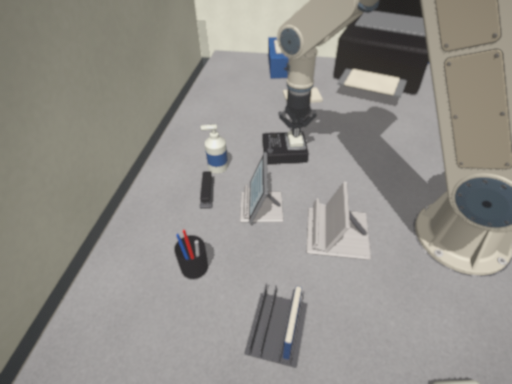

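The fingers rest on the white bar (side 295,137). The tablet is on the easel (258,190), the diary is in the rack (292,325), and the bottle, stapler and cup are where they were. Height says 8.0 mm, force says 7.6 mm, so I'm handing in.

```bash
python3 -c "
from rig import ticket,r
print(r.sense()['eef_pos'],r.sense()['contact_force']); ticket.sign_off()"
```

```text
[ 496.45074946 -298.8316469    68.03745682] [-1.86422811  1.07848019  7.03420866]
the job is handed in; nothing more can be done
```

The tablet is leaning on the small easel and has been let go. The talk bar was held about half-way down when I handed the job in, at about 17 s of the 51 s allowed.

- **Tablet:** I took it from the rack and seated it on the 120 mm easel. The last pictures show its foot behind the lip, its back on the rest and its screen to the visitor. The middle of its top edge is within about 1 mm of centre sideways. Front to back, that edge read about 7 mm nearer the visitor than expected. I put this down to which edge I picked in the picture and did not check it further.
- **Talk bar:** I pressed it with the gripper shut. The tip height of 68.0 mm gives 8.0 mm of travel, and the average force of 6.3 N gives about 7.6 mm. The last single reading was 7.0 N, or about 9 mm, which is within the force noise. The bar never went near the bottom. There was a small sideways push of about 2 N.
- **Other objects:** by eye, the diary, sanitizer, pen cup and stapler are where they were at the start. I did not measure them again.
- **Disagreement between views:** the two cameras put the talk bar about 10 mm apart, so I pressed close to the top camera's reading. The fingers met the bar at about 76 mm, its stated height.

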